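# Snap hooks back on the rigging rail

## Robot

A 6-joint arm with a two-finger parallel gripper is mounted at the origin on the work surface. World frame = base frame: x ahead of the robot, y to its left, z up, the work surface at z = 0. Lengths are in m, angles in rad, forces in N, time in s.
With the tool pointing down it reaches from about 0.275 to 0.725 m from the base axis. Payload 5.6 kg.
Tool frame: the origin (TCP) lies at the very end of the fingers, on their centre line; the grasp point (between the pads) lies 19 mm behind it; z points along the fingers, y is the line along which they close (so a half turn about z gives the same grasp; the last joint's range is limited). The gripper opens to 85 mm and grips with 20 to 120 N. Pads are 22 mm wide; open, the fingers measure 114 mm over their backs; the gripper's body (76 mm by 85 mm) begins 54 mm behind the grasp point. The pads swing forward as they close: fully open they stand 13 mm farther back than shut.
Start: joints at [1.486, 0.255, 0.108, 0, -1.424, -0.285], TCP at [0.199, 0.513, 0.231] pointing down, gripper open.
Joint ranges: [-2.95, 2.95], [-1.21, 1.97], [-1.09, 1.5], [-2.87, 1.71], [-2.94, -0.07], [-3.05, 3.05]. Speed limits (rad/s): [2.57, 2.57, 3.14, 3.14, 3.14, 3.14].

## Interface

Orientations are given as a rotation vector (axis times angle).
In Python, from bench import arm gives the robot as it stands.
- The arm moves only by the tool carry_out, never from a script. Its arguments are lists of equal length, an entry for each row: "grip": the closure in counts, from 0 (fully open) to 255 (shut); "offset": the shift along the world's x, y, z in units of 0.5 m (1.0 is 0.5 m), a list of three; "roll": the turn about the world's z in units of 2 rad (1.0 is 2 rad). In form: {"grip": [grip, ...], "offset": [[dx, dy, dz], ...], "roll": [roll, ...]}. A call has 1 to 20 rows; each row is the pose to reach, as a shift and turn from the pose commanded when the call began; what a row does not reach only later rows make up. A row lasts 1/8 s, in which the tool goes at most 62.5 mm and 10.7 degrees, less where a joint would pass 70% of its speed; a pose out of reach is approached as far as the arm can. A call with a number of a shift or a turn outside -1 to 1 is refused whole. A call with a gripper value outside its range is refused whole. The fingers move at their own pace and stop on an object; "squeeze" is the grip in N (left out, the last holds). Time passes only in rows, so rows that repeat a pose let the fingers close. It gives the time, the measured TCP pose, the force, the opening and the grip force at its end, in the units of the state.
- arm.get_state(): the state, without advancing time (a new reading comes with each control period).
- arm.read_camera(name): name is "side" or "top"; returns a dict with "image" (480x640x3 uint8, red, green, blue), "z_map" (480x640 float32, m along the optical axis (not along the pixel's ray), 0 where there is no reading), "K" (3x3 intrinsics, pixels), "view" (4x4, takes a point from world to camera coordinates). Camera axes: x right, y down, z forward; pixel columns grow to the right and rows downward; lengths in m; the calibration is good to about 2 mm. A picture is of the moment at which its call begins.
- arm.finish_job(): hands the job in; it is judged then, once.
The state is a dict: "clock": time; "joints": joint angles; "dq": joint speeds; "tau": joint torques, N m; "tcp_pos": TCP position; "eef_rot": TCP orientation; "wrist_force": force on the tool from outside, world axes, zero at the start; "torque": the same for the moment, N m; "width": opening from 0.0 (shut) to 1.0 (fully open); "gripper_force": force on a finger pad.
Only numpy, scipy, OpenCV 4.12 (cv2) and the standard library are available. Lean on these libraries where they do the work, as an engineer would, in place of code of your own. Each camera call takes 0.05 s, during which the arm holds its last target. There are 200 camera calls.

## Task

Tidy away the sling snap hooks: take every one of them, those under the self-closing lid of the green bin and those left out on the bench, and clip each onto a loop of its own on the rigging rail, so that it hangs there freely with its gate snapped shut. Leave the bin shut, and do not knock over or push away the bottle, the tin and the jar.

Things in the scene. Friction and masses are not known exactly. Their poses are not given: they have to be found in the camera images.
- hookA_grip (a point): middle of the shank, where it is held, of steel sling snap hook A (may be absent); flat in the bin at first. All hooks alike: 162 x 57 x 13 mm, 0.2 kg; flat, this point is 6.5 mm up. Own axes, mm, (0,0) here: x along the shank to the nose, y to the mouth (gate) side, z square to the flat. Shank 16 wide, x -28 to 40 (free for fingers -15 to 15); tail eye radius 13 at x=-30
- hookA_bowl (a point): seat in the bowl of hook A: the centre line of a hooked 8 mm bar, 101 mm from the grip point along the hook's x; hook's own axes
- hookA_gate (a joint): gate of hook A, rad: 0 shut against the nose, grows as it is pushed inwards, at most 0.62; a spring shuts it (1 N at mid-gate at first, 3 N wide open)
- hookB_grip (a point): the same point of snap hook B (may be absent), in the bin at first, nose to the hinge as A. Shape of every hook, own axes, mm from this point: spine, 13 thick, at y=-21 from x=50 to 90; bowl ends at x=118 outside, 105 inside; nose tip, flared outwards, centred (92,27), radius 5.5; gate, a 7 thick bar, pivots at (44,9), its free end (90,16) just inside the nose tip
- hookB_bowl (a point): seat in the bowl of hook B: the centre line of a hooked 8 mm bar, 101 mm from the grip point along the hook's x; hook's own axes
- hookB_gate (a joint): gate of hook B, rad: 0 shut against the nose, grows as it is pushed inwards, at most 0.62; a spring shuts it (1 N at mid-gate at first, 3 N wide open)
- hookC_grip (a point): the same point of snap hook C (may be absent), left on the bench in front of the rail's right half, nose roughly to +y. Clipping, any hook: a loop's upright bar enters the mouth at x=68 to 82 (own axes, mm from this point; 76 is best) from y=40 to y=10, which swings the gate in, then goes by (86,2) to the bowl's bottom (101,0): there the gate is clear of it and snaps shut
- hookC_bowl (a point): seat in the bowl of hook C: the centre line of a hooked 8 mm bar, 101 mm from the grip point along the hook's x; hook's own axes
- hookC_gate (a joint): gate of hook C, rad: 0 shut against the nose, grows as it is pushed inwards, at most 0.62; a spring shuts it (1 N at mid-gate at first, 3 N wide open)
- hookD_grip (a point): the same point of snap hook D (may be absent), left on the bench in front of the rail's left half, nose roughly to +y. It helps to hold any hook level, nose slanted some 35 degrees from the rail's line in towards the beam and mouth side to the beam: hand and tail eye then stay clear of the other loops
- hookD_bowl (a point): seat in the bowl of hook D: the centre line of a hooked 8 mm bar, 101 mm from the grip point along the hook's x; hook's own axes
- hookD_gate (a joint): gate of hook D, rad: 0 shut against the nose, grows as it is pushed inwards, at most 0.62; a spring shuts it (1 N at mid-gate at first, 3 N wide open)
- eye1 (a point): loop 1 of the rigging rail, counted from its right end (-y) to its left. The rail is a grey steel box beam, 460 mm long, 40 deep, 50 high, top 220 mm above the bench, on two posts. Its four loops are alike, of 8 mm round bar, 110 mm apart, each standing out from the front face in an upright plane square to the rail. This point: middle of the loop's upright front bar
- eye2 (a point): loop 2 of the rigging rail, counted from its right end (-y) to its left. Every loop: front bar straight over 28 mm, its centre line 56 mm in front of the beam's face, its middle 195 mm above the bench; level bars 20 mm above and below that middle lead back to the beam. Axes: x to the beam, y along the rail to the left, z up
- eye3 (a point): loop 3 of the rigging rail, counted from its right end (-y) to its left. A hook clipped on any loop and let go drops and hangs from the lower level bar, reaching 145 mm below it, clear of the bench
- eye4 (a point): loop 4 of the rigging rail, counted from its right end (-y) to its left
- lid (a joint): lid of the bin, rad: 0 shut, grows as its front edge rises, stop at 1.4. It falls shut by its own weight (0.25 kg; 1.2 N holds it at the pull), slowed by a damper: let go at 1.35 it takes about 1.5 s down to 1.2 and 7 s to shut. It may lean on the hand. Lift it at 0.5 rad/s or less (3 N at the pull), and do not force it from near the hinge
- lid_pull (a point): middle of the black pull, a bar 14 mm wide and 12 mm thick standing 36 mm straight out from the lid's front edge (this point is 20 mm out; closed, 64 mm above the bench); x points to the hinge, along the lid. Held by its two sides it turns between the fingers as the lid rises
- lid_hinge (a point): middle of the lid's hinge line, on the bin's far rim, 61 mm above the bench; axes as the bin's: y along the hinge line, x away from the bin, z up. The pull is 244 mm from the hinge line
- bin_floor (a point): centre of the inner floor (5 mm above the bench) of the green sheet-steel bin: outside 220 mm deep (x, from pull to hinge), 262 mm wide (y), 60 mm high, walls 5 mm; axes as the bin's. Hooks in it lie flat, nose towards the hinge; a hand leaning back some 10 degrees from the raised lid has more room. Lift a hook just over the front wall, then draw it out from under the lid, tail first
- oil_bottle: grey oil bottle standing behind the left end of the rail, 68 mm across, 190 mm tall, origin at the centre of its foot; to be left standing where it is
- grease_tin: steel grease tin standing to the right of the rail, 84 mm across, 75 mm tall, origin at the centre of its foot; to be left standing where it is
- bolt_jar: glass jar with a steel cap standing on the bench in front of the bin's right side, 66 mm across, 85 mm tall, origin at the centre of its foot; to be left standing where it is
Mind the look-alikes: they are no part of the job. What is shaped like the part that bears hookD_grip but blue or pink is not meant.

How it is judged:
At the end, for the whole second after the job is handed in: Each snap hook hangs on a loop: bowl seat within 60 mm of the loop's front bar centre, shank within 0.9 rad of upright, grip point over 35 mm above the bench, gate under 0.1 rad; no two on one loop (bowls over 60 mm apart); lid under 0.08 rad ((distance between hookA_bowl and eye1 below 0.06 m or distance between hookA_bowl and eye2 below 0.06 m or distance between hookA_bowl and eye3 below 0.06 m or distance between hookA_bowl and eye4 below 0.06 m) and value of joint each of hookA_gate, hookB_gate, hookC_gate, hookD_gate below 0.1 rad and angle between each of hookA_grip, hookB_grip, hookC_grip, hookD_grip's own x axis and vertical below 0.9 rad and height (world z) of each of hookA_grip, hookB_grip, hookC_grip, hookD_grip above 0.035 m and (distance between hookB_bowl and eye1 below 0.06 m or distance between hookB_bowl and eye2 below 0.06 m or distance between hookB_bowl and eye3 below 0.06 m or distance between hookB_bowl and eye4 below 0.06 m) and (distance between hookC_bowl and eye1 below 0.06 m or distance between hookC_bowl and eye2 below 0.06 m or distance between hookC_bowl and eye3 below 0.06 m or distance between hookC_bowl and eye4 below 0.06 m) and (distance between hookD_bowl and eye1 below 0.06 m or distance between hookD_bowl and eye2 below 0.06 m or distance between hookD_bowl and eye3 below 0.06 m or distance between hookD_bowl and eye4 below 0.06 m) and distance between each of hookB_bowl, hookC_bowl, hookD_bowl and hookA_bowl above 0.06 m and distance between each of hookC_bowl, hookD_bowl and hookB_bowl above 0.06 m and distance between hookD_bowl and hookC_bowl above 0.06 m and value of joint lid below 0.08 rad); the robot touches nothing.
It fails at once if the oil bottle, the grease tin or the bolt jar is knocked over or pushed more than 5 cm away (angle between any of oil_bottle, grease_tin, bolt_jar's own z axis and vertical above 0.6 rad or distance of any of oil_bottle, grease_tin, bolt_jar from where it was at the start of the episode above 0.05 m).
Of hookA, hookB, hookC, hookD only 3 to 4 are there at a start; the rules pass over those that are not, and their reading is None.
At some moment in a run one of hookC, hookD may be knocked a few centimetres aside while the robot is not near it.
Once in a run the grip may slacken for a moment while it holds something.
It also fails if it takes over 210 s, if anything falls off the work surface, if the arm or the gripper's body presses on something with over 40 N, if the wrist force passes 120 N, or if a joint passes its speed limit or range.

## Working session

There is one attempt and no reset: what is moved stays moved. The work goes in short steps, Python scripts to look and compute and a tool call to move; the robot and the scene stay as the last step left them, time stands still between calls to the robot, and variables do not carry over. Pictures are saved under pics/ and viewed, at most 14 in all, crops included, and the job is handed in when it is done.

Besides the shell and the picture viewer there is one more tool, called after ">>>" as name(argument=value, ...) on one line, values as JSON. carry_out: Moves the arm, as the interface text tells. Its arguments: {"type":"object","properties":{"grip":{"type":"array","items":{"type":"number"}},"offset":{"type":"array","items":{"type":"array","items":{"type":"number","minimum":-1,"maximum":1}}},"roll":{"type":"array","items":{"type":"number","minimum":-1,"maximum":1}},"squeeze":{"type":"number"}},"required":["grip","offset","roll"]}

```bash
mkdir -p pics; ls
cat > h.py <<'E'
import numpy as np, cv2
from bench import arm
def cam(n):
    c=arm.read_camera(n); return c
def save(c,f): cv2.imwrite('pics/'+f,c['image'][:,:,::-1])
def cloud(c):
    K,V,z=c['K'],np.array(c['view']),c['z_map']
    v,u=np.mgrid[0:480,0:640]
    p=np.stack([(u-K[0,2])/K[0,0]*z,(v-K[1,2])/K[1,1]*z,z],-1)
    w=(p-V[:3,3])@V[:3,:3]
    w[z==0]=np.nan
    return w
def ray(c,u,v,h):
    K,V=c['K'],np.array(c['view']);R=V[:3,:3];o=-R.T@V[:3,3]
    d=R.T@np.array([(u-K[0,2])/K[0,0],(v-K[1,2])/K[1,1],1]); return o+d*(h-o[2])/d[2]
E
python3 - <<'E'
from h import *
for n in('top','side'):
    c=cam(n); save(c,n+'0.png'); V=np.array(c['view']); print(n,-V[:3,:3].T@V[:3,3],V[:3,:3].round(2).tolist(),c['K'][0,0])
    np.save(n+'0.npy',c)
print(arm.get_state())
E
```

```text
pics
top [ 0.27236353 -0.04895083  1.50158977] [[-0.03, -1.0, -0.0], [-0.99, 0.03, -0.17], [0.17, -0.0, -0.99]] 554.2755934220511
side [ 0.14948806 -0.76026726  0.99894138] [[0.91, -0.42, 0.01], [-0.3, -0.67, -0.68], [0.3, 0.61, -0.73]] 509.83911158472677
{'clock': 0.1, 'joints': array([ 1.48557655e+00,  2.55682682e-01,  1.07132340e-01, -3.98345243e-04,
       -1.42388317e+00, -2.84609141e-01]), 'dq': array([ 0.00095827, -0.0009663 ,  0.00153469, -0.00111707, -0.00025398,
       -0.00068291]), 'tau': array([-2.11861683e-03, -3.87605131e+01,  2.38471377e+01,  5.37780136e+00,
       -3.83127976e-03, -2.64728527e-06]), 'tcp_pos': array([0.19859416, 0.512428  , 0.23049194]), 'eef_rot': array([ 3.08637795e+00, -5.77404679e-01, -3.59681072e-04]), 'wrist_force': array([-0.35306279, -0.2159797 ,  0.18173392]), 'torque': array([-0.02957236, -0.02338931, -0.01649261]), 'gripper_force': 0.0, 'width': 1.000590310015491}
```

View pics/top0.png

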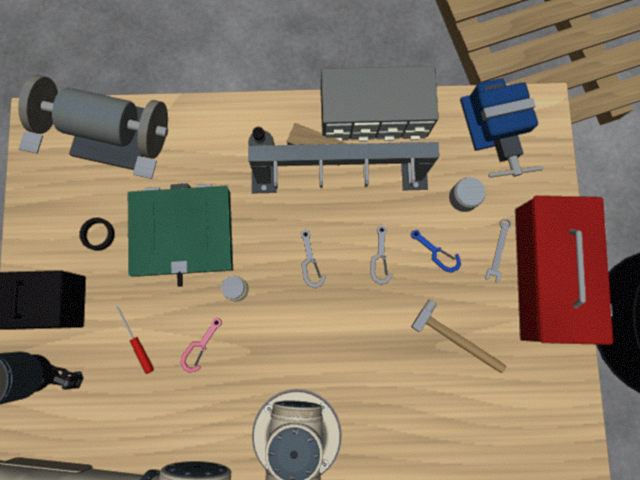

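View pics/side0.png

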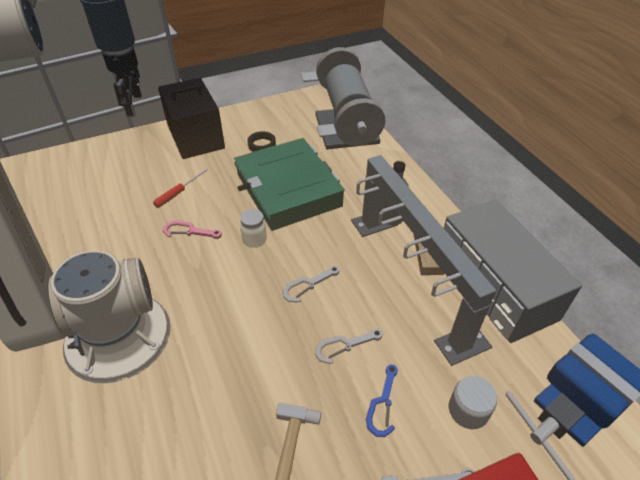

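The top view shows two steel hooks on the bench at about (313,260) and (381,255). Both have noses to -x, contrary to the text. The bin is at (180,230), with its pull at (180,278). The loops stick out from the beam at u≈275, 321, 366 and 411. The jar is at (234,288), the tin at (467,194) and the bottle at (258,135).

Run:
```python
from h import *
c=np.load('top0.npy',allow_pickle=True).item(); s=np.load('side0.npy',allow_pickle=True).item()
W=cloud(c); im=c['image']
cv2.imwrite('pics/crop1.png',cv2.resize(im[130:300,230:470,::-1],None,fx=3.3,fy=3.3,interpolation=cv2.INTER_CUBIC))
# beam and loops
z=W[...,2]
def rect(m):
    p=W[m][:,:2].astype(np.float32); return cv2.minAreaRect(p*1000)
reg=np.zeros(z.shape,bool); reg[125:200,235:450]=1
m=(reg&(z>0.205)&(z<0.235)); n,l,st,_=cv2.connectedComponentsWithStats(m.astype(np.uint8))
for i in range(1,n):
    if st[i,4]>20: print('beamcomp',st[i],rect(l==i),np.median(z[l==i]))
er=cv2.morphologyEx(m.astype(np.uint8),cv2.MORPH_OPEN,np.ones((7,7)))>0
print('beam',rect(er))
reg[:]=0;reg[155:195,240:440]=1
m2=reg&(z>0.12)&(z<0.235)&~(cv2.dilate(er.astype(np.uint8),np.ones((3,3)))>0)
n,l,st,_=cv2.connectedComponentsWithStats(m2.astype(np.uint8),connectivity=8)
for i in range(1,n):
    if st[i,4]>5:
        p=W[l==i]; print('loop',st[i],p.min(0).round(4),p.max(0).round(4),p.mean(0).round(4))
# bench hooks
for (u0,v0,u1,v1) in ((295,222,335,295),(365,218,400,290)):
    reg[:]=0;reg[v0:v1,u0:u1]=1; m=reg&(z>0.006)&(z<0.03)
    p=W[m]; q=p[:,:2].astype(np.float32)*1000; print('hook',m.sum(),np.median(p[:,2]),cv2.minAreaRect(q))
# bin
reg[:]=0;reg[175:295,120:240]=1
hsv=cv2.cvtColor(im,cv2.COLOR_RGB2HSV); g=reg&(hsv[...,0]>60)&(hsv[...,0]<95)&(hsv[...,1]>80)
p=W[g]; print('bin',rect(g&(z>.05)),np.median(p[:,2]),p.max(0))
reg[:]=0;reg[255:295,165:195]=1; k=reg&(z>0.045)&~g; print('pull',rect(k),W[k].max(0),W[k].min(0))
for nm,(u0,v0,u1,v1) in dict(jar=(215,270,255,305),tin=(445,172,490,215),bot=(245,122,275,145)).items():
    reg[:]=0;reg[v0:v1,u0:u1]=1; k=reg&(z>0.04); t=np.nanmax(z[k]); k&=z>t-.012; print(nm,t,rect(k))
```

```text
beamcomp [ 248  142  191   45 3642] ((660.4586791992188, -137.14434814453125), (460.25677490234375, 102.31375885009766), 89.53589630126953) 0.2196903000069847
beam ((688.6970825195312, -137.32701110839844), (460.2366027832031, 46.02106857299805), 89.36810302734375)
loop [ 250  160  187   29 1168] [ 0.6077 -0.3662  0.12  ] [0.6796 0.0933 0.2257] [ 0.6568 -0.1467  0.1869]
hook 533 0.011271132315831303 ((461.356201171875, -60.03960418701172), (106.29679870605469, 197.8748779296875), 86.69452667236328)
hook 555 0.011097269956957851 ((466.6885986328125, -246.1630096435547), (91.34387969970703, 195.36367797851562), 85.21847534179688)
bin ((537.1453857421875, 293.37738037109375), (225.81356811523438, 266.1521301269531), 1.8340697288513184) nan [nan nan nan]
pull ((428.5205383300781, 291.1141357421875), (59.752010345458984, 64.07493591308594), 50.624481201171875) [0.45600472 0.33122956 0.07671182] [0.38868344 0.25502218 0.04589086]
jar 0.09416284120580527 ((381.51837158203125, 150.43142700195312), (56.355323791503906, 54.93434524536133), 24.83779525756836)
tin 0.1261953237121679 ((648.0213012695312, -514.4815673828125), (3.4278862476348877, 9.138908386230469), 64.22049713134766)
bot 0.19636819531563868 ((754.3136596679688, 70.34973907470703), (29.669471740722656, 29.07839012145996), 36.70293426513672)
```

View pics/crop1.png

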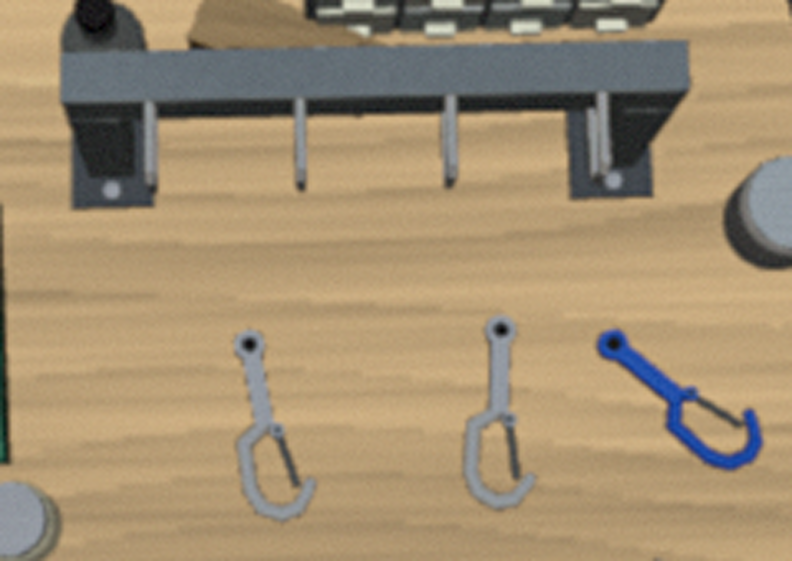

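The zoomed crop shows both hooks with gate and mouth on the image right (-y), so their z axes point up. The tail eyes are at crop (249,344) and (500,329), and the bowl bottoms at (283,517) and (501,506). Next I refine the numbers.

Run:
```python
from h import *
c=np.load('top0.npy',allow_pickle=True).item(); s=np.load('side0.npy',allow_pickle=True).item()
W=cloud(c); im=c['image'].astype(int); z=W[...,2]
for k,u0 in enumerate((275,321,366,411)):
    m=np.zeros(z.shape,bool); m[164:192,u0-5:u0+6]=1; m&=(z>0.208)&(z<0.225)
    p=W[m]; p=p[p[:,0]<0.655]; f=np.polyfit(p[:,0],p[:,1],1); print('loop',4-k,len(p),p[:,0].min().round(4),'y at .612',np.polyval(f,.612).round(4),np.median(p[:,2]).round(4), 'slope',f[0].round(3))
for n,e,b in (('D',(249,344),(283,517)),('C',(500,329),(501,506))):
    E=ray(c,230+(e[0])/3.3-.35,130+e[1]/3.3-.35,.013)[:2];B=ray(c,230+b[0]/3.3-.35,130+b[1]/3.3-.35,.0065)[:2]
    d=B-E;print(n,'eye',E.round(4),'len',np.hypot(*d).round(4),'ang deg',np.degrees(np.arctan2(d[1],d[0])).round(1),'grip',(E+d/np.hypot(*d)*.03).round(4))
    # shank mask midline
    u0=int(230+e[0]/3.3);v0=int(130+e[1]/3.3)
    for v in range(v0-4,v0+28,4):
        r=c['image'][v,u0-12:u0+20].astype(int); g=np.abs(r[:,0]-r[:,2])<35
        uu=np.where(g)[0]+u0-12
        if len(uu): print(v,uu.min(),uu.max(),uu.mean().round(1),end=' | ')
    print()
hsv=cv2.cvtColor(c['image'],cv2.COLOR_RGB2HSV)
g=(hsv[...,0]>60)&(hsv[...,0]<95)&(hsv[...,1]>80); g[:175]=0;g[:,240:]=0;g[:,:120]=0
p=W[g&(z>.058)&(z<.075)]; print('lid',cv2.minAreaRect(p[:,:2].astype(np.float32)*1000),np.median(p[:,2]))
m=np.zeros(z.shape,np.uint8);m[258:292,168:192]=1;m&=(c['image'].max(2)<60).astype(np.uint8)
v,u=np.nonzero(m); print('pull px',u.min(),u.max(),v.min(),v.max()); 
for vv in (v.min(),v.max()): print(ray(c,u.mean(),vv,.07).round(4))
print(ray(c,467,192,.075),ray(c,259,133,.19))
```

```text
loop 4 55 0.6127 y at .612 0.0285 0.2184 slope -0.011
loop 3 63 0.6098 y at .612 -0.0813 0.2176 slope -0.0
loop 2 63 0.6127 y at .612 -0.191 0.2184 slope 0.001
loop 1 66 0.6099 y at .612 -0.3002 0.2176 slope -0.011
D eye [ 0.5254 -0.0386] len 0.1448 ang deg -170.5 grip [ 0.4958 -0.0436]
230 303 307 305.0 | 234 301 309 305.0 | 238 303 309 306.0 | 242 304 309 306.5 | 246 305 310 307.5 | 250 305 311 308.0 | 254 307 312 309.5 | 258 307 314 310.5 | 
C eye [ 0.5322 -0.2463] len 0.1456 ang deg 177.8 grip [ 0.5022 -0.2452]
225 381 382 381.5 | 229 377 385 381.0 | 233 378 384 381.0 | 237 378 384 381.0 | 241 378 384 381.0 | 245 378 383 380.5 | 249 378 384 381.0 | 253 378 383 380.5 | 
lid ((537.1453857421875, 293.37738037109375), (225.81356811523438, 266.1521301269531), 1.8340697288513184) 0.06580172385928393
pull px 177 181 272 285
[0.4246 0.2891 0.07  ]
[0.3909 0.2887 0.07  ]
[ 0.61517582 -0.46950733  0.075     ] [0.75187421 0.06772613 0.19      ]
```

>>> carry_out(grip=[100,100,100,100,100,100,100,100,100,100,100], offset=[[0.5,-0.9,0],[0.5,-0.9,0],[0.5,-0.9,0],[0.5,-0.9,0],[0.5,-0.9,0],[0.5,-0.9,0],[0.5,-0.9,0],[0.5,-0.9,0],[0.5,-0.9,0],[0.5,-0.9,0],[0.5,-0.9,0]], roll=[-0.9,-0.9,-0.9,-0.9,-0.9,-0.9,-0.9,-0.9,-0.9,-0.9,-0.9], squeeze=100)

```text
clock: 1.48
tcp_pos: [0.4486, 0.0625, 0.2309]
eef_rot: [1.467, -2.777, -0.0]
wrist_force: [0.4, -0.6, 0.8]
width: 0.606
gripper_force: 0.0
```

>>> carry_out(grip=[100,100,100,100,100,100,100,100,100,230,230,230,230,230,230], offset=[[0.094,-0.214,-0.2],[0.094,-0.214,-0.34],[0.094,-0.214,-0.38],[0.094,-0.214,-0.38],[0.094,-0.214,-0.38],[0.094,-0.214,-0.42],[0.094,-0.214,-0.456],[0.094,-0.214,-0.456],[0.094,-0.214,-0.456],[0.094,-0.214,-0.456],[0.094,-0.214,-0.456],[0.094,-0.214,-0.456],[0.094,-0.214,-0.456],[0.094,-0.214,-0.456],[0.094,-0.214,-0.456]], roll=[-0.4,-0.4,-0.4,-0.4,-0.4,-0.4,-0.4,-0.4,-0.4,-0.4,-0.4,-0.4,-0.4,-0.4,-0.4])

```text
clock: 3.35
tcp_pos: [0.4965, -0.0441, 0.0043]
eef_rot: [-0.27, 3.128, -0.0]
wrist_force: [-1.2, -0.1, 6.6]
width: 0.149
gripper_force: 98.2
```

>>> carry_out(grip=[230,230,230,230,230,230,230,230,230,230,230,230,230,230,230,230,230], offset=[[0,0,0.08],[0,0,0.2],[0.0,-0.1,0.3],[0.0,-0.2,0.38],[0.048,-0.238,0.38],[0.048,-0.238,0.38],[0.048,-0.238,0.38],[0.048,-0.238,0.38],[0.048,-0.238,0.38],[0.048,-0.238,0.38],[0.048,-0.238,0.38],[0.048,-0.238,0.38],[0.048,-0.238,0.38],[0.048,-0.238,0.38],[0.048,-0.238,0.38],[0.048,-0.238,0.38],[0.048,-0.238,0.38]], roll=[0,0,0.1,0.2,0.3,0.4,0.5,0.6,0.7,0.8,0.9,1,1,1,1,1,1])

```text
clock: 5.48
tcp_pos: [0.5197, -0.1632, 0.1932]
eef_rot: [-2.779, 1.465, 0.0]
wrist_force: [0.1, -0.2, -1.4]
width: 0.149
gripper_force: 98.5
```

```bash
cat > look.py <<'E'
import sys
from h import *
n,f,u0,v0,u1,v1=sys.argv[1],sys.argv[2],*map(int,sys.argv[3:7])
c=cam(n); np.save('last_%s.npy'%n,c); k=min(800/(u1-u0),600/(v1-v0))
cv2.imwrite('pics/'+f,cv2.resize(c['image'][v0:v1,u0:u1,::-1],None,fx=k,fy=k,interpolation=cv2.INTER_CUBIC)); print('scale',k)
s=arm.get_state(); print(s['tcp_pos'],s['width'],s['wrist_force'])
E
python3 look.py side a1.png 260 140 540 350
```

```text
scale 2.857142857142857
[ 0.51975455 -0.16317008  0.19328532] 0.14714170947319724 [ 0.72142717 -0.66961359 -1.72723508]
```

View pics/a1.png

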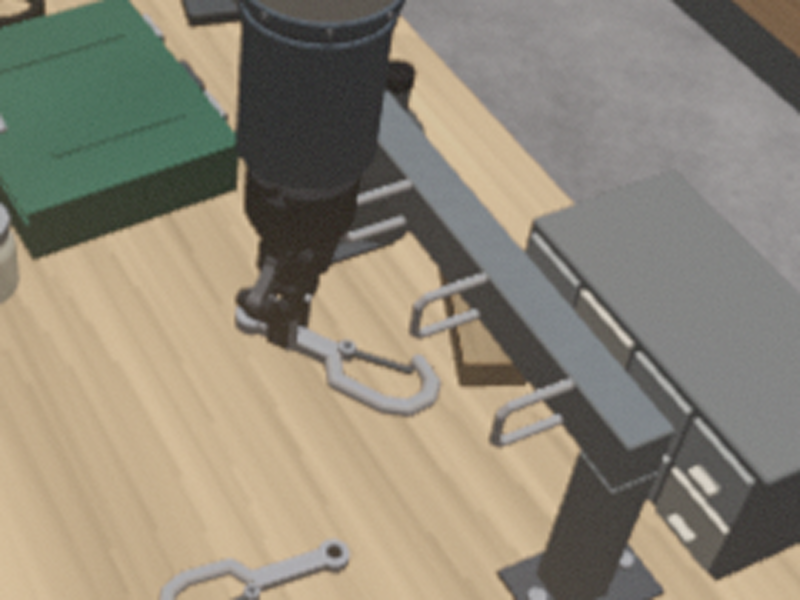

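The hook is held level with its mouth to the beam. Loop 2's front bar is at crop (417,318), the nose tip near (416,362), the bowl end at (437,390), and the tail eye at (245,318).

Run:
```python
from h import *
c=np.load('last_side.npy',allow_pickle=True).item(); k=2.857
G=np.array([.5198,-.1632]);a=np.radians(-55.4);R=np.array([[np.cos(a),-np.sin(a)],[np.sin(a),np.cos(a)]])
for n,(x,y),h in (('bar2',(417,318),.195),('bar1',(499,427),.195),('nose tip(92,27)',(416,362),.198),('pivot(44,9)',(347,349),.201),('gate end(90,16)',(408,366),.198),('bowl inner(105,0)',(420,385),.2)):
    p=ray(c,260+x/k-.3,140+y/k-.3,h)[:2]; print(n,p.round(4),'hook',((p-G)@R*1000).round(1))
```

```text
bar2 [ 0.616  -0.1893] hook [76.1 64.4]
bar1 [ 0.6153 -0.2997] hook [166.6   1.1]
nose tip(92,27) [ 0.5916 -0.2274] hook [93.6 22.7]
pivot(44,9) [ 0.551  -0.1984] hook [46.6  5.7]
gate end(90,16) [ 0.5845 -0.2282] hook [90.3 16.3]
bowl inner(105,0) [ 0.5821 -0.2481] hook [105.3   3.1]
```

>>> carry_out(grip=[230,230,230,230,230,230,230,230,230,230,230,230,230,230,230,230], offset=[[0.015,0.01,0],[0.03,0.02,0],[0.044,0.03,0],[0.058,0.039,0],[0.072,0.049,0],[0.08,0.054,0],[0.086,0.058,0],[0.087,0.07,0],[0.087,0.084,0],[0.082,0.094,0],[0.076,0.104,0],[0.072,0.111,0],[0.072,0.111,0],[0.072,0.111,0],[0.072,0.111,0],[0.072,0.111,0]], roll=[0,0,0,0,0,0,0,0,0,0,0,0,0,0,0,0])

```text
clock: 7.52
tcp_pos: [0.5558, -0.1078, 0.1932]
eef_rot: [2.779, -1.465, -0.0]
wrist_force: [-0.1, -0.2, -3.2]
width: 0.147
gripper_force: 98.6
```

```bash
python3 look.py side a2.png 300 150 500 300
```

```text
scale 4.0
[ 0.55580301 -0.10776581  0.19321992] 0.1487461227055017 [ 0.08052582 -0.55891863 -1.75281086]
```

View pics/a2.png

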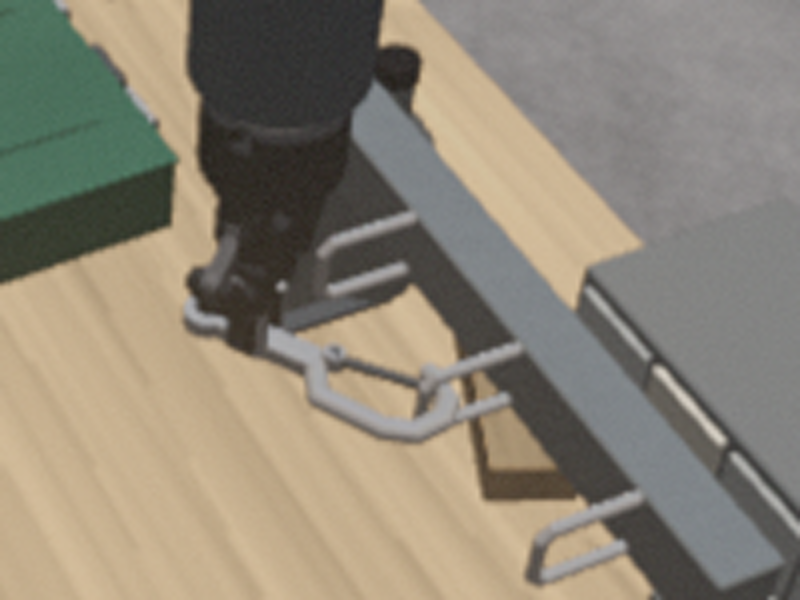

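The bar is inside the bowl at crop (425,395) and the gate is closed against the nose. I release it.

>>> carry_out(grip=[200,170,130,130,130,130,130,130,130,130,130,130,130,130,130,130,130,130,130,130], offset=[[0,0,0],[0,0,0],[0,0,0],[0,0,0],[0,0,0],[0,0,0.03],[0,0,0.08],[0,0,0.14],[-0.1,0,0.14],[-0.2,0,0.14],[-0.3,0,0.14],[-0.3,0,0.14],[-0.3,0,0.14],[-0.3,0,0.14],[-0.3,0,0.14],[-0.3,0,0.14],[-0.3,0,0.14],[-0.3,0,0.14],[-0.3,0,0.14],[-0.3,0,0.14]], roll=[0,0,0,0,0,0,0,0,-0.1,-0.2,-0.3,-0.4,-0.5,-0.6,-0.7,-0.8,-0.9,-1,-1,-1])

```text
clock: 10.07
tcp_pos: [0.406, -0.1078, 0.2643]
eef_rot: [-0.271, 3.128, -0.0]
wrist_force: [-0.8, -0.7, -0.7]
width: 0.488
gripper_force: 0.0
```

```bash
python3 look.py side a3.png 290 150 530 330; python3 look.py top a4.png 300 130 480 265
```

```text
scale 3.3333333333333335
[ 0.4059467  -0.10773744  0.26414828] 0.49264475563061494 [-0.41901778  0.3802603  -0.65032299]
scale 4.444444444444445
[ 0.40589262 -0.1077262   0.26395883] 0.48995104971790804 [ 0.18692825 -0.58562913  0.4279827 ]
```

View pics/a3.png

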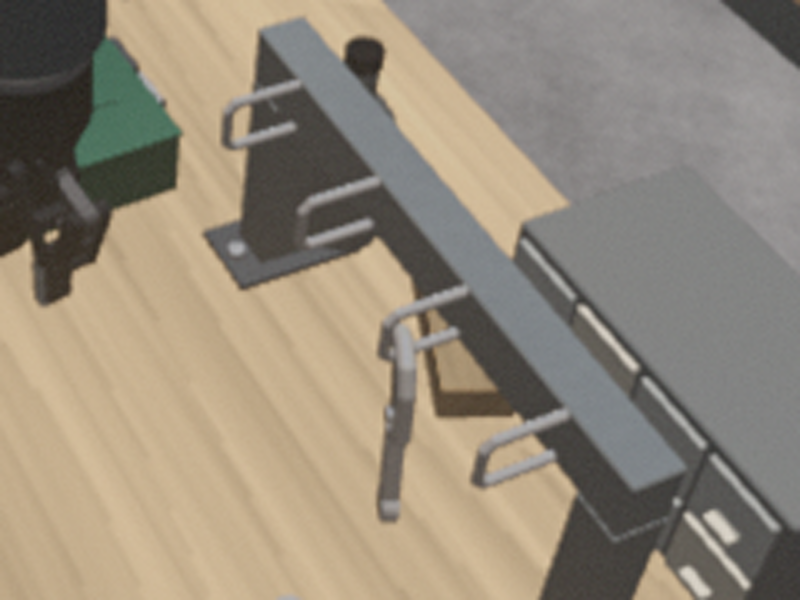

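Hook D hangs upright on loop 2, at crop (398,345) down to (388,510). I check from the top that C has not moved.

Run:
```python
from h import *
a=np.load('top0.npy',allow_pickle=True).item(); b=np.load('last_top.npy',allow_pickle=True).item()
d=np.abs(a['image'].astype(int)-b['image']).max(2)[215:260,360:402]; print((d>40).sum(), d.max())
```

```text
728 157
```

Run:
```python
from h import *
b=np.load('last_top.npy',allow_pickle=True).item()
cv2.imwrite('pics/a5.png',cv2.resize(b['image'][205:295,330:450,::-1],None,fx=5,fy=5,interpolation=cv2.INTER_CUBIC))
```

```text
(no output)
```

View pics/a5.png

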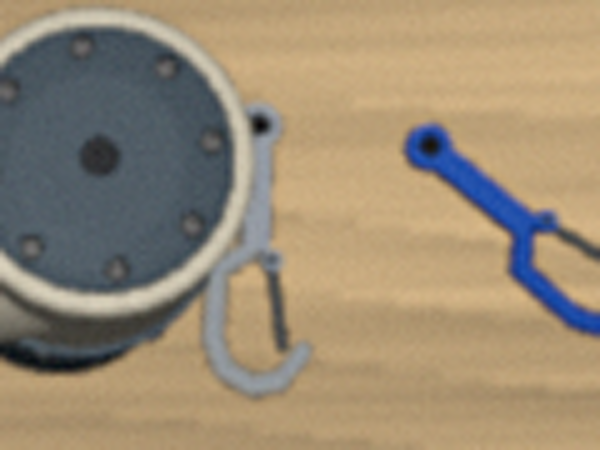

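C has not moved: its eye is at (382,230) and its bowl end at (381,284). The arm had only hidden it.

>>> carry_out(grip=[110,110,110,110,110,110,110,110,110,110,110,230,230,230,230,230,230], offset=[[0.08,-0.1,0],[0.16,-0.2,-0.05],[0.192,-0.274,-0.15],[0.192,-0.274,-0.25],[0.192,-0.274,-0.35],[0.192,-0.274,-0.42],[0.192,-0.274,-0.46],[0.192,-0.274,-0.49],[0.192,-0.274,-0.52],[0.192,-0.274,-0.52],[0.192,-0.274,-0.52],[0.192,-0.274,-0.52],[0.192,-0.274,-0.52],[0.192,-0.274,-0.52],[0.192,-0.274,-0.52],[0.192,-0.274,-0.52],[0.192,-0.274,-0.52]], roll=[-0.106,-0.106,-0.106,-0.106,-0.106,-0.106,-0.106,-0.106,-0.106,-0.106,-0.106,-0.106,-0.106,-0.106,-0.106,-0.106,-0.106])

```text
clock: 12.3
tcp_pos: [0.5024, -0.2449, 0.0042]
eef_rot: [0.062, 3.139, -0.001]
wrist_force: [0.1, 0.4, 5.8]
width: 0.16
gripper_force: 66.6
```

>>> carry_out(grip=[230,230,230,230,230,230,230,230,230,230,230,230,230,230,230,230,230,230,230], offset=[[0,0,0],[0,0,0],[0,0,0.08],[0,0,0.2],[0,0,0.3],[0.0,-0.054,0.38],[0.04,-0.054,0.38],[0.04,-0.054,0.38],[0.04,-0.054,0.38],[0.04,-0.054,0.38],[0.04,-0.054,0.38],[0.04,-0.054,0.38],[0.04,-0.054,0.38],[0.04,-0.054,0.38],[0.04,-0.054,0.38],[0.04,-0.054,0.38],[0.04,-0.054,0.38],[0.04,-0.054,0.38],[0.04,-0.054,0.38]], roll=[0,0,0,0,0,0.1,0.2,0.3,0.4,0.5,0.6,0.7,0.8,0.9,1,1,1,1,1])

```text
clock: 14.68
tcp_pos: [0.5217, -0.2716, 0.193]
eef_rot: [2.608, -1.752, -0.001]
wrist_force: [0.0, -0.2, -3.0]
width: 0.152
gripper_force: 98.0
```

>>> carry_out(grip=[230,230,230,230,230], offset=[[0,0,0],[0,0,0],[0,0,0],[0,0,0],[0,0,0]], roll=[0.07,0.113,0.113,0.113,0.113])

```text
clock: 15.3
tcp_pos: [0.5217, -0.2717, 0.1933]
eef_rot: [-2.789, 1.446, 0.0]
wrist_force: [0.0, -0.5, -2.1]
width: 0.148
gripper_force: 98.0
```

```bash
python3 look.py side a6.png 300 160 540 340
```

```text
scale 3.3333333333333335
[ 0.52174534 -0.27167296  0.19327625] 0.14672629038470353 [ 0.11187804 -0.13547828 -2.62529734]
```

View pics/a6.png

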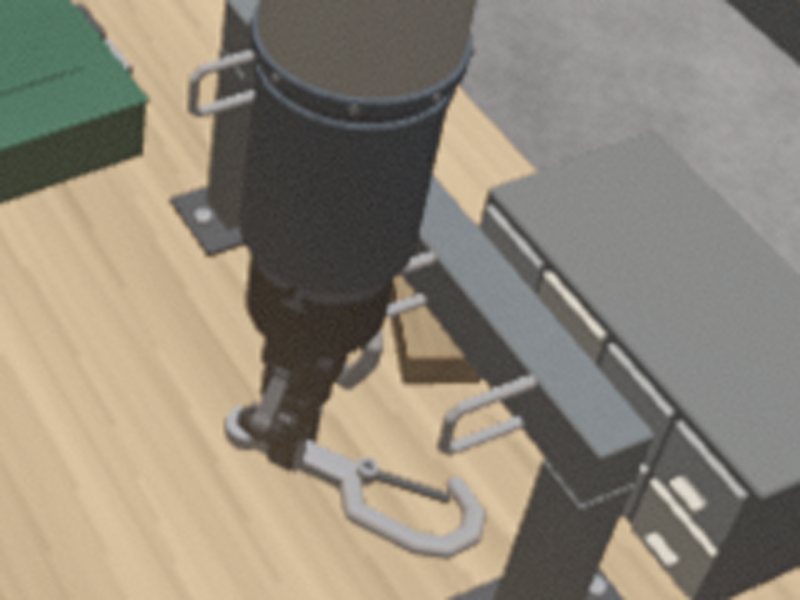

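C is held level, with its nose tip at crop (457,490), its gate end at (445,494) and the loop 1 bar at (448,432).

Run:
```python
from h import *
c=np.load('last_side.npy',allow_pickle=True).item(); k=3.333
G=np.array([.5217,-.2716]);a=np.radians(-55);R=np.array([[np.cos(a),-np.sin(a)],[np.sin(a),np.cos(a)]])
for n,(x,y),h in (('bar1',(448,432),.195),('nose tip(92,27)',(457,490),.198),('pivot(44,9)',(367,468),.201),('gate end(90,16)',(445,494),.198),('bowl inner(105,0)',(460,524),.2),('bowlout(118,0)',(480,530),.198)):
    p=ray(c,300+x/k-.3,160+y/k-.3,h)[:2]; print(n,p.round(4),'hook',((p-G)@R*1000).round(1))
```

```text
bar1 [ 0.6147 -0.2998] hook [76.5 60. ]
nose tip(92,27) [ 0.5945 -0.339 ] hook [96.9 21. ]
pivot(44,9) [ 0.5539 -0.3058] hook [46.5  6.7]
gate end(90,16) [ 0.5866 -0.3385] hook [92.  14.8]
bowl inner(105,0) [ 0.5819 -0.3604] hook [107.3  -1.6]
bowlout(118,0) [ 0.591  -0.3675] hook [118.3   1.8]
```

>>> carry_out(grip=[230,230,230,230,230,230,230,230,230,230,230,230,230,230,230], offset=[[0.014,0.011,0],[0.028,0.021,0],[0.042,0.031,0],[0.055,0.041,0],[0.067,0.05,0],[0.075,0.056,0],[0.08,0.06,0],[0.082,0.072,0],[0.082,0.086,0],[0.077,0.096,0],[0.072,0.106,0],[0.068,0.112,0],[0.068,0.112,0],[0.068,0.112,0],[0.068,0.112,0]], roll=[0,0,0,0,0,0,0,0,0,0,0,0,0,0,0])

```text
clock: 17.23
tcp_pos: [0.5558, -0.2157, 0.1932]
eef_rot: [-2.789, 1.445, 0.0]
wrist_force: [-0.3, 1.2, -2.7]
width: 0.146
gripper_force: 97.9
```

```bash
python3 look.py side a7.png 320 180 500 315
```

```text
scale 4.444444444444445
[ 0.55574859 -0.21565984  0.19311401] 0.14988420215451836 [-0.56424361 -0.12779129 -1.97215826]
```

View pics/a7.png

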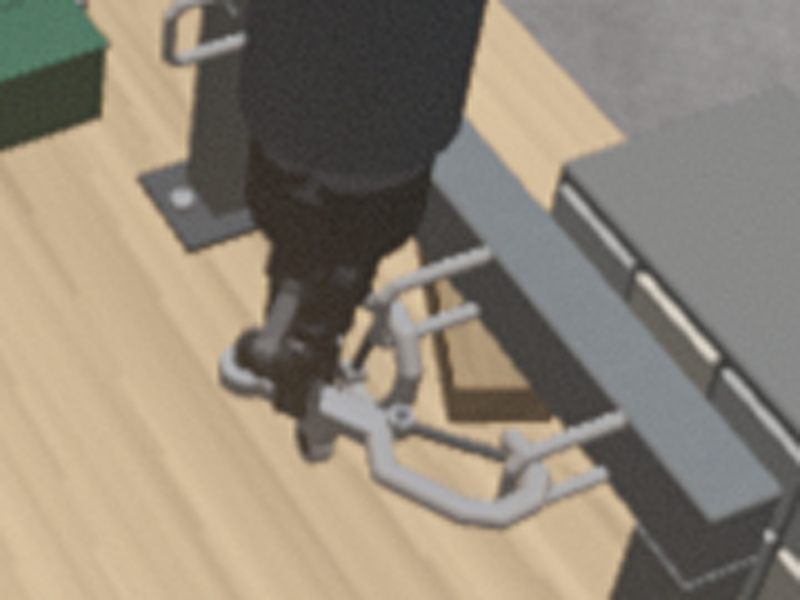

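The bar is seated in C's bowl at crop (520,470), with the gate shut against the nose. I release it and go to the bin.

>>> carry_out(grip=[200,170,130,130,130,130,130,130,130,130,130,130,130,130,130,130,130,130], offset=[[0,0,0],[0,0,0],[0,0,0],[0,0,0],[0,0,0],[0,0,0.03],[0,0,0.08],[0,0,0.14],[-0.1,0,0.14],[-0.2,0,0.14],[-0.3,0.1,0.14],[-0.3,0.2,0.14],[-0.3,0.3,0.14],[-0.3,0.4,0.14],[-0.3,0.5,0.14],[-0.3,0.6,0.14],[-0.3,0.7,0.14],[-0.3,0.7,0.14]], roll=[0,0,0,0,0,0,0,0,0,0.05,0.1,0.2,0.3,0.4,0.49,0.49,0.49,0.49])

```text
clock: 19.52
tcp_pos: [0.4058, 0.1369, 0.2641]
eef_rot: [-3.141, -0.044, -0.001]
wrist_force: [-0.8, -0.1, -0.1]
width: 0.487
gripper_force: 0.0
```

```bash
python3 look.py side a8.png 240 130 540 355; python3 look.py top tmp.png 100 130 480 300; python3 -c "
from h import *
s=arm.get_state(); print(s['joints'],s['eef_rot'])"
```

```text
scale 2.6666666666666665
[0.40582294 0.13551885 0.26416927] 0.4874420193872528 [ 0.42544616 -0.51337477  1.57944721]
scale 2.1052631578947367
[0.40587313 0.1345653  0.26414396] 0.4870646224845324 [-1.02249491 -0.29808358 -0.17397709]
[ 6.89979617e-01 -3.38798062e-04 -1.07142054e-01  4.50775215e-04
 -1.46305473e+00  9.06300005e-01] [-3.14109756e+00 -4.01007362e-02 -1.58968713e-03]
```

View pics/a8.png

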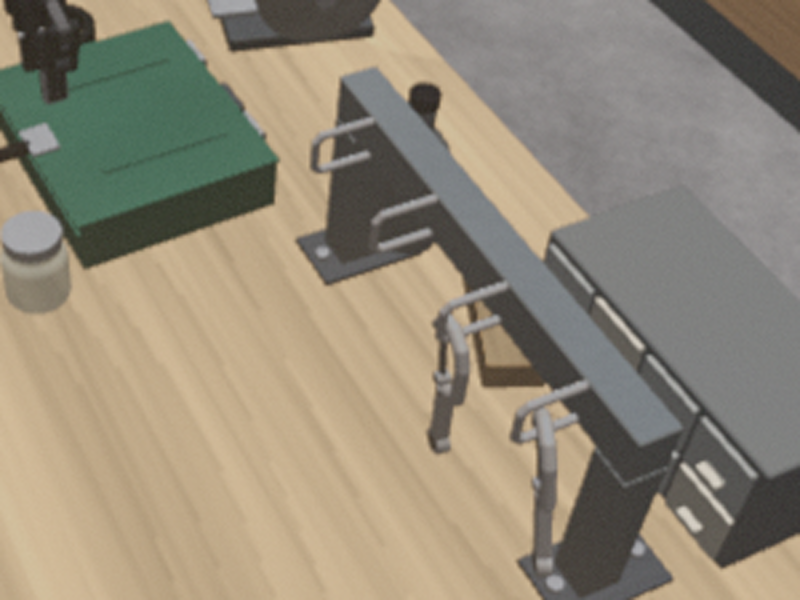

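Both C and D hang upright on loops 1 and 2. Next I compute the lid arc.

Run:
```python
import numpy as np
r,a0=.244,.0123
for st,en in ((0,.8),(.8,1.38)):
    n=16 if st==0 else 12
    print([[round(float(v),3) for v in (2*r*(np.cos(st+a0)-np.cos(f+a0)),.064*r*(np.cos(st+a0)-np.cos(f+a0)),2*r*(np.sin(f+a0)-np.sin(st+a0)))] for f in np.linspace(st,en,n+1)[1:]])
```

```text
[[0.001, 0.0, 0.024], [0.003, 0.0, 0.049], [0.006, 0.0, 0.073], [0.011, 0.0, 0.097], [0.017, 0.001, 0.121], [0.024, 0.001, 0.144], [0.032, 0.001, 0.167], [0.041, 0.001, 0.19], [0.051, 0.002, 0.212], [0.063, 0.002, 0.233], [0.075, 0.002, 0.254], [0.089, 0.003, 0.274], [0.103, 0.003, 0.294], [0.119, 0.004, 0.313], [0.135, 0.004, 0.331], [0.152, 0.005, 0.348]]
[[0.018, 0.001, 0.016], [0.036, 0.001, 0.031], [0.055, 0.002, 0.045], [0.074, 0.002, 0.058], [0.095, 0.003, 0.07], [0.115, 0.004, 0.081], [0.137, 0.004, 0.091], [0.158, 0.005, 0.1], [0.181, 0.006, 0.108], [0.203, 0.006, 0.115], [0.226, 0.007, 0.121], [0.249, 0.008, 0.126]]
```

>>> carry_out(grip=[130,130,130,130,130,130,130,130,130,130,240,240,240,240,240,240], offset=[[0,0.1,0],[0,0.2,0],[0,0.309,0],[0,0.309,-0.1],[0,0.309,-0.2],[0,0.309,-0.3],[0,0.309,-0.36],[0,0.309,-0.4],[0,0.309,-0.418],[0,0.309,-0.418],[0,0.309,-0.418],[0,0.309,-0.418],[0,0.309,-0.418],[0,0.309,-0.418],[0,0.309,-0.418],[0,0.309,-0.418]], roll=[0,0,0,0,0,0,0,0,0,0,0,0,0,0,0,0], squeeze=40)

```text
clock: 21.62
tcp_pos: [0.4065, 0.2924, 0.0558]
eef_rot: [-3.135, -0.039, -0.004]
wrist_force: [-2.0, 7.7, -0.4]
width: 0.149
gripper_force: 42.8
```

>>> carry_out(grip=[240,240,240,240,240,240,240,240,240,240,240,240,240,240,240,240,240], offset=[[0,0.005,0],[0.001,0.005,0.024],[0.003,0.005,0.049],[0.006,0.005,0.073],[0.011,0.005,0.097],[0.017,0.006,0.121],[0.024,0.006,0.144],[0.032,0.006,0.167],[0.041,0.006,0.19],[0.051,0.007,0.212],[0.063,0.007,0.233],[0.075,0.007,0.254],[0.089,0.008,0.274],[0.103,0.008,0.294],[0.119,0.009,0.313],[0.135,0.009,0.331],[0.152,0.01,0.348]], roll=[0,0,0,0,0,0,0,0,0,0,0,0,0,0,0,0,0])

```text
clock: 23.75
tcp_pos: [0.4814, 0.2949, 0.2272]
eef_rot: [-3.14, -0.038, 0.003]
wrist_force: [3.6, 6.0, -8.7]
width: 0.156
gripper_force: 39.4
```

>>> carry_out(grip=[240,240,240,240,240,240,240,240,240,240,240,240,240], offset=[[0.018,0.001,0.016],[0.036,0.001,0.031],[0.055,0.002,0.045],[0.074,0.002,0.058],[0.095,0.003,0.07],[0.115,0.004,0.081],[0.137,0.004,0.091],[0.158,0.005,0.1],[0.181,0.006,0.108],[0.203,0.006,0.115],[0.226,0.007,0.121],[0.249,0.008,0.126],[0.249,0.008,0.126]], roll=[0,0,0,0,0,0,0,0,0,0,0,0,0])

```text
clock: 25.38
tcp_pos: [0.6057, 0.299, 0.29]
eef_rot: [-3.14, -0.039, 0.005]
wrist_force: [-1.4, 5.1, -3.7]
width: 0.154
gripper_force: 39.0
```

```bash
python3 look.py top b1.png 115 165 255 295;python3 look.py side b2.png 220 60 380 240
python3 - <<'E'
import cv2
a=cv2.imread('pics/b1.png');b=cv2.imread('pics/b2.png');print(a.shape,b.shape)
a=cv2.resize(a,(400,371));b=cv2.resize(b,(400,450));import numpy as np
o=np.zeros((450,800,3),np.uint8);o[:371,:400]=a;o[:,400:]=b;cv2.imwrite('pics/b12.png',o)
E
```

```text
scale 4.615384615384615
[0.60552001 0.29899739 0.29000587] 0.147583797322217 [-0.414758    5.44042182 -3.45366471]
scale 3.3333333333333335
[0.60534975 0.299027   0.28998887] 0.1479411653537784 [-0.986024    4.61877816 -5.49715777]
(600, 646, 3) (600, 533, 3)
```

View pics/b12.png

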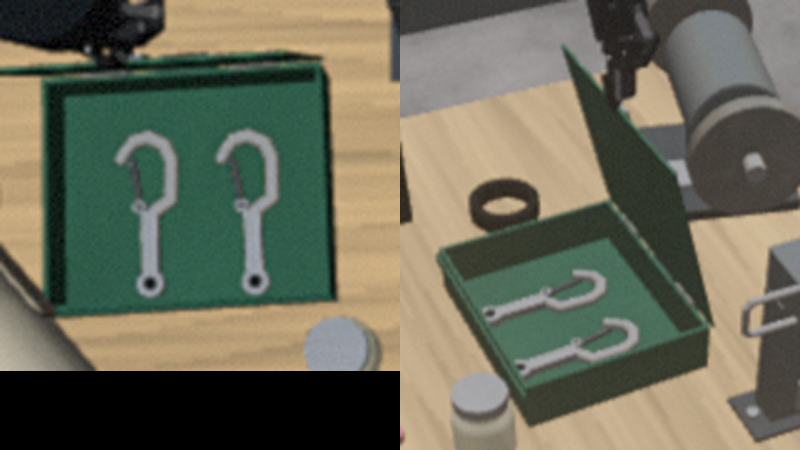

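The bin holds two hooks, noses to the hinge and mouths to +y (z up). The left eye is at (150,284) with its bowl end at (148,131), and the right eye is at (255,281) with its bowl end at (248,129).

Run:
```python
from h import *
c=np.load('last_top.npy',allow_pickle=True).item(); k=2.857
for n,e,b in (('L',(150,284),(148,131)),('R',(255,281),(248,129))):
    E=ray(c,115+e[0]/k-.3,165+e[1]/k-.3,.018)[:2];B=ray(c,115+b[0]/k-.3,165+b[1]/k-.3,.012)[:2];d=B-E
    print(n,'eye',E.round(4),'len',np.hypot(*d).round(4),np.degrees(np.arctan2(d[1],d[0])).round(1),'grip',(E+d/np.hypot(*d)*.03).round(4))
print(ray(c,115+45/k,165+312/k,.06),ray(c,115+336/k,165+300/k,.06))
print(arm.get_state()['joints'])
```

```text
L eye [0.4524 0.3346] len 0.1489 2.2 grip [0.4824 0.3358]
R eye [0.4525 0.2357] len 0.1482 3.3 grip [0.4824 0.2374]
[0.42341442 0.4185137  0.06      ] [0.42707669 0.15271142 0.06      ]
[ 0.68787661  0.52478668  0.6592287  -0.00304086 -1.70686521  0.90752938]
```

>>> carry_out(grip=[170,130,120,110,110,110,110,110,110,110,110,110,110,110,110,240,240,240,240,240], offset=[[0,0,0],[0,0,0],[0,0,0.03],[0,0,0.1],[-0.11,0.03,0.1],[-0.22,0.076,0.08],[-0.247,0.076,0],[-0.247,0.076,-0.12],[-0.247,0.076,-0.24],[-0.247,0.076,-0.36],[-0.247,0.076,-0.46],[-0.247,0.076,-0.52],[-0.247,0.076,-0.566],[-0.247,0.076,-0.566],[-0.247,0.076,-0.566],[-0.247,0.076,-0.566],[-0.247,0.076,-0.566],[-0.247,0.076,-0.566],[-0.247,0.076,-0.566],[-0.247,0.076,-0.566]], roll=[0,0,0,0,0,0.006,0.006,0.006,0.006,0.006,0.006,0.006,0.006,0.006,0.006,0.006,0.006,0.006,0.006,0.006], squeeze=100)

```text
clock: 27.98
tcp_pos: [0.4835, 0.3365, 0.0098]
eef_rot: [-3.14, -0.058, -0.003]
wrist_force: [-2.4, -1.0, 6.7]
width: 0.149
gripper_force: 98.3
```

>>> carry_out(grip=[240,240,240,240,240,240,240,240,240,240], offset=[[0,0,0.06],[0,0,0.12],[0,0,0.15],[-0.1,0,0.15],[-0.2,0,0.15],[-0.3,0,0.15],[-0.38,0,0.15],[-0.38,0,0.15],[-0.38,0,0.15],[-0.38,0,0.25]], roll=[0,0,0,0,0,0,0,0,0,0])

```text
clock: 29.22
tcp_pos: [0.2919, 0.3332, 0.1304]
eef_rot: [3.133, 0.054, -0.007]
wrist_force: [0.3, 1.4, -1.3]
width: 0.147
gripper_force: 98.4
```

```bash
python3 look.py side b3.png 120 20 400 260
```

```text
scale 2.5
[0.29551129 0.33759282 0.13954155] 0.14099522941222345 [2.75734385 1.1940434  6.56175959]
```

View pics/b3.png

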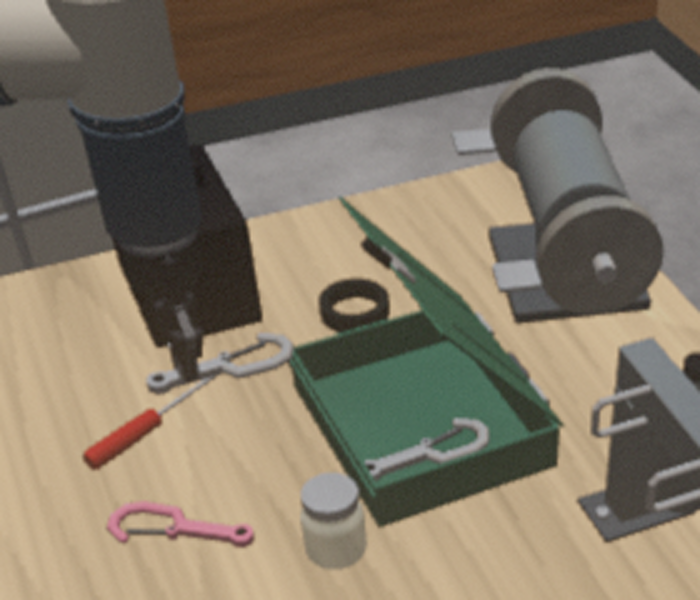

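The hook is out and held at crop (185,370), the lid is falling shut, and the jar is untouched. I go to loop 3.

>>> carry_out(grip=[240,240,240,240,240,240,240,240,240,240,240,240,240,240,240,240], offset=[[0,0,0.1],[0,-0.1,0.12],[0,-0.2,0.12],[0,-0.3,0.12],[0.02,-0.4,0.12],[0.09,-0.48,0.12],[0.16,-0.56,0.12],[0.23,-0.64,0.12],[0.3,-0.72,0.12],[0.38,-0.777,0.12],[0.459,-0.777,0.12],[0.459,-0.777,0.12],[0.459,-0.777,0.12],[0.459,-0.777,0.12],[0.459,-0.777,0.12],[0.459,-0.777,0.12]], roll=[0,-0.07,-0.14,-0.21,-0.28,-0.35,-0.42,-0.499,-0.499,-0.499,-0.499,-0.499,-0.499,-0.499,-0.499,-0.499])

```text
clock: 31.28
tcp_pos: [0.522, -0.0525, 0.1936]
eef_rot: [-2.785, 1.452, -0.001]
wrist_force: [0.4, -0.0, -0.9]
width: 0.149
gripper_force: 98.7
```

```bash
python3 look.py side b4.png 260 140 460 290; python3 -c "
from h import *
s=arm.get_state(); print(s['joints'],s['eef_rot'])"
```

```text
scale 4.0
[ 0.5220967  -0.05251337  0.19360639] 0.14468087689820353 [ 0.6920069   0.14321001 -1.4203131 ]
[ 1.98411564e-01  2.19414997e-01 -3.45736016e-02 -1.48567526e-05
 -1.31618137e+00  4.10944558e-01] [-2.78516979e+00  1.45254637e+00 -7.51289129e-04]
```

View pics/b4.png

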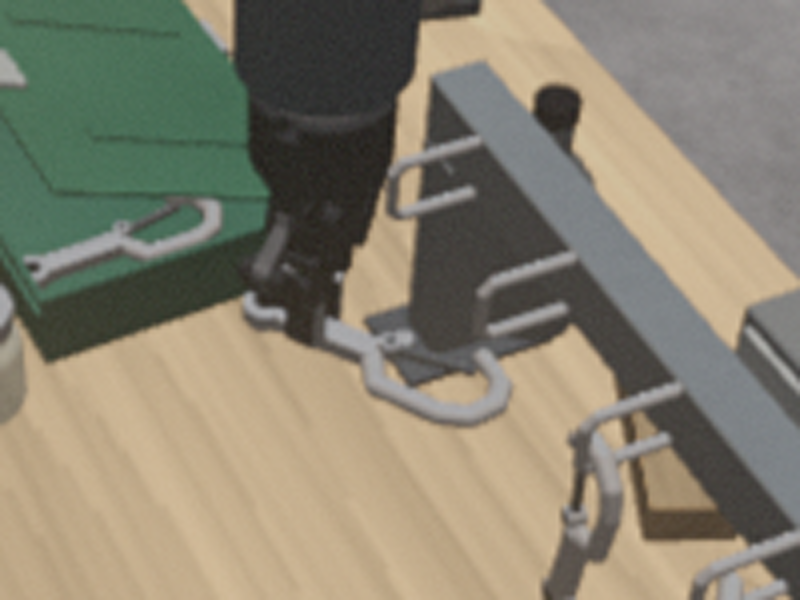

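The hook is held level in front of loop 3: bar at crop (483,310), nose tip (483,355), pivot (396,340), bowl outer end (508,400).

Run:
```python
from h import *
c=np.load('last_side.npy',allow_pickle=True).item(); k=4
G=np.array([.5221,-.0525]);a=np.radians(-55);R=np.array([[np.cos(a),-np.sin(a)],[np.sin(a),np.cos(a)]])
for n,(x,y),h in (('bar3',(483,310),.195),('nose tip(92,27)',(483,355),.198),('pivot(44,9)',(396,340),.201),('bowlout(118,0)',(508,395),.198),('bowl inner(105,0)',(487,388),.2)):
    p=ray(c,260+x/k-.3,140+y/k-.3,h)[:2]; print(n,p.round(4),'hook',((p-G)@R*1000).round(1))
```

```text
bar3 [ 0.6171 -0.0784] hook [75.7 63. ]
nose tip(92,27) [ 0.5982 -0.1116] hook [92.1 28.4]
pivot(44,9) [ 0.5585 -0.0843] hook [46.9 11.5]
bowlout(118,0) [ 0.5958 -0.1434] hook [116.7   8.2]
bowl inner(105,0) [ 0.5869 -0.1358] hook [105.4   5.3]
```

>>> carry_out(grip=[240,240,240,240,240,240,240,240,240,240,240,240,240,240,240], offset=[[0.014,0.01,0],[0.028,0.02,0],[0.042,0.03,0],[0.056,0.04,0],[0.069,0.049,0],[0.077,0.055,0],[0.083,0.059,0],[0.084,0.072,0],[0.083,0.086,0],[0.079,0.096,0],[0.074,0.106,0],[0.07,0.113,0],[0.07,0.113,0],[0.07,0.113,0],[0.07,0.113,0]], roll=[0,0,0,0,0,0,0,0,0,0,0,0,0,0,0])

```text
clock: 33.2
tcp_pos: [0.5583, 0.0028, 0.194]
eef_rot: [2.785, -1.453, 0.005]
wrist_force: [3.4, -5.5, -2.8]
width: 0.147
gripper_force: 98.5
```

Run:
```python
from h import *
c=cam('side'); np.save('last_side.npy',c)
# project expected nose tip, gate bar points & report brightness along gate
K,V=c['K'],np.array(c['view']); s=arm.get_state(); G=s['tcp_pos'][:2]; print(s['tcp_pos'],s['wrist_force'],s['width'])
a=np.radians(-55);R=np.array([[np.cos(a),-np.sin(a)],[np.sin(a),np.cos(a)]])
W=cloud(c)
def pr(x,y,h):
    p=V[:3,:3]@np.r_[G+R@np.array([x,y])/1000,h]+V[:3,3]; q=K@p; return q[:2]/q[2]
for t in [(44,9),(55,11),(65,12.5),(75,14),(83,15),(65,0),(75,0),(85,0),(92,27),(60,-21),(75,-21),(90,-21)]:
    u,v=pr(*t,.198); i,j=int(round(v)),int(round(u)); print(t,(j,i),c['image'][i,j],W[i,j].round(3))
```

```text
[0.55833063 0.00275427 0.19397895] [ 2.12478326 -5.79154291 -3.5536801 ] 0.14865504202756388
(44, 9) (360, 205) [131 130 133] [ 0.589 -0.031  0.203]
(55, 11) (364, 207) [85 84 85] [ 0.596 -0.038  0.2  ]
(65, 12.5) (369, 208) [91 89 87] [ 0.605 -0.046  0.2  ]
(75, 14) (373, 209) [91 90 89] [ 0.612 -0.052  0.2  ]
(83, 15) (376, 210) [93 95 90] [ 0.616 -0.059  0.201]
(65, 0) (366, 211) [70 65 60] [0.673 0.074 0.058]
(75, 0) (370, 213) [73 68 64] [0.673 0.053 0.069]
(85, 0) (374, 214) [70 67 63] [0.689 0.058 0.055]
(92, 27) (382, 208) [163 160 158] [ 0.63  -0.06   0.203]
(60, -21) (360, 216) [160 155 154] [ 0.573 -0.063  0.203]
(75, -21) (366, 218) [168 164 163] [ 0.582 -0.074  0.203]
(90, -21) (372, 221) [163 160 158] [ 0.591 -0.086  0.201]
```

The gate lies shut along its closed line and the bar is in the bowl. I release and return over the pull.

>>> carry_out(grip=[200,170,130,130,130,130,130,130,130,130,130,130,130,130,130,130,130,130,130,130], offset=[[0,0,0],[0,0,0],[0,0,0],[0,0,0],[0,0,0],[0,0,0.03],[0,0,0.08],[0,0,0.14],[-0.1,0,0.14],[-0.2,0.05,0.14],[-0.3,0.1,0.14],[-0.3,0.2,0.14],[-0.3,0.3,0.14],[-0.3,0.4,0.14],[-0.3,0.5,0.14],[-0.3,0.577,0.14],[-0.3,0.577,0.14],[-0.3,0.577,0.0],[-0.3,0.577,0.0],[-0.3,0.577,0.0]], roll=[0,0,0,0,0,0,0,0,0,0.05,0.1,0.2,0.3,0.4,0.49,0.49,0.49,0.49,0.49,0.49])

```text
clock: 35.75
tcp_pos: [0.4083, 0.2923, 0.1954]
eef_rot: [-3.141, -0.028, -0.004]
wrist_force: [0.7, 0.5, 0.9]
width: 0.496
gripper_force: 0.0
```

```bash
cat > chk.py <<'E'
from h import *
c=cam('side'); W=cloud(c); s=arm.get_state(); print(s['clock'],s['tcp_pos'],s['width'],s['joints'][[0,5]].sum())
def box(lo,hi): 
    m=np.all((W>lo)&(W<hi),-1); return W[m]
p=box((.44,.19,.03),(.64,.25,.3)); 
f=np.polyfit(p[:,0],p[:,2],1) if len(p)>20 else None; print('lid z range',len(p),p[:,2].min().round(3),p[:,2].max().round(3))
for i,y in enumerate((-.300,-.190,-.080,.030)):
    p=box((.56,y-.05,.025),(.665,y+.05,.165)); print('loop',i+1,len(p),p.min(0).round(3) if len(p) else '',p.max(0).round(3) if len(p) else '')
E
python3 chk.py
```

```text
35.8 [0.40881372 0.29297892 0.1962977 ] 0.48787695930339264 1.588387138153296
lid z range 1063 0.062 0.075
loop 1 177 [ 0.612 -0.326  0.04 ] [ 0.644 -0.279  0.165]
loop 2 317 [ 0.614 -0.22   0.035] [ 0.632 -0.168  0.164]
loop 3 297 [ 0.612 -0.116  0.04 ] [ 0.634 -0.07   0.165]
loop 4 0
```

Three hooks hang and the lid is shut. I open it again for the last one.

>>> carry_out(grip=[130,130,130,130,130,130,130,240,240,240,240,240,240], offset=[[0,0,-0.1],[0,0,-0.2],[0,0,-0.25],[0,0,-0.278],[0,0,-0.278],[0,0,-0.278],[0,0,-0.278],[0,0,-0.278],[0,0,-0.278],[0,0,-0.278],[0,0,-0.278],[0,0,-0.278],[0,0,-0.278]], roll=[0,0,0,0,0,0,0,0,0,0,0,0,0], squeeze=40)

```text
clock: 37.42
tcp_pos: [0.4074, 0.2925, 0.0548]
eef_rot: [-3.141, -0.029, -0.001]
wrist_force: [-2.4, -0.1, 4.4]
width: 0.153
gripper_force: 41.6
```

>>> carry_out(grip=[240,240,240,240,240,240,240,240,240,240,240,240,240,240,240,240], offset=[[0.001,0,0.024],[0.003,0,0.049],[0.006,0,0.073],[0.011,0,0.097],[0.017,0.001,0.121],[0.024,0.001,0.144],[0.032,0.001,0.167],[0.041,0.001,0.19],[0.051,0.002,0.212],[0.063,0.002,0.233],[0.075,0.002,0.254],[0.089,0.003,0.274],[0.103,0.003,0.294],[0.119,0.004,0.313],[0.135,0.004,0.331],[0.152,0.005,0.348]], roll=[0,0,0,0,0,0,0,0,0,0,0,0,0,0,0,0])

```text
clock: 39.42
tcp_pos: [0.483, 0.295, 0.2278]
eef_rot: [3.141, 0.028, -0.003]
wrist_force: [4.2, 3.1, -8.8]
width: 0.153
gripper_force: 39.0
```

>>> carry_out(grip=[240,240,240,240,240,240,240,240,240,240,240,240,240], offset=[[0.018,0.001,0.016],[0.036,0.001,0.031],[0.055,0.002,0.045],[0.074,0.002,0.058],[0.095,0.003,0.07],[0.115,0.004,0.081],[0.137,0.004,0.091],[0.158,0.005,0.1],[0.181,0.006,0.108],[0.203,0.006,0.115],[0.226,0.007,0.121],[0.249,0.008,0.126],[0.249,0.008,0.126]], roll=[0,0,0,0,0,0,0,0,0,0,0,0,0])

```text
clock: 41.05
tcp_pos: [0.6073, 0.299, 0.2903]
eef_rot: [3.141, 0.028, -0.005]
wrist_force: [0.2, 2.7, -6.6]
width: 0.149
gripper_force: 39.4
```

Run:
```python
from h import *
c=cam('top'); a=c['image'].astype(int); hsv=cv2.cvtColor(c['image'],cv2.COLOR_RGB2HSV)
b1=c
m=np.zeros(a.shape[:2],np.uint8); m[205:272,185:222]=1; m&=((hsv[...,1]<60)&(hsv[...,2]>90)).astype(np.uint8)
n,l,st,ce=cv2.connectedComponentsWithStats(m); print([ (s[:5].tolist(),q.round(1).tolist()) for s,q in zip(st[1:],ce[1:]) if s[4]>30])
s=arm.get_state(); print(s['tcp_pos'])
for v in (245,250,255,260,264): 
    u=np.nonzero(m[v])[0]; print(v,u.min() if len(u) else '',u.max() if len(u) else '', ray(c,u.mean(),v,.018).round(4) if len(u) else '')
```

```text
[([190, 210, 23, 59, 499], [203.7, 235.9])]
[0.6070906  0.29905196 0.29033752]
245 200 206 [0.5017 0.2385 0.018 ]
250 200 206 [0.4881 0.2384 0.018 ]
255 201 206 [0.4744 0.237  0.018 ]
260 200 208 [0.4608 0.2356 0.018 ]
264 199 209 [0.4499 0.2355 0.018 ]
```

>>> carry_out(grip=[170,130,120,110,110,110,110,110,110,110,110,110,110,110,110,240,240,240,240,240], offset=[[0,0,0],[0,0,0],[0,0,0.03],[0,0,0.1],[-0.11,-0.05,0.1],[-0.22,-0.122,0.08],[-0.25,-0.122,0],[-0.25,-0.122,-0.12],[-0.25,-0.122,-0.24],[-0.25,-0.122,-0.36],[-0.25,-0.122,-0.46],[-0.25,-0.122,-0.52],[-0.25,-0.122,-0.566],[-0.25,-0.122,-0.566],[-0.25,-0.122,-0.566],[-0.25,-0.122,-0.566],[-0.25,-0.122,-0.566],[-0.25,-0.122,-0.566],[-0.25,-0.122,-0.566],[-0.25,-0.122,-0.566]], roll=[0,0,0,0,0,0.02,0.02,0.02,0.02,0.02,0.02,0.02,0.02,0.02,0.02,0.02,0.02,0.02,0.02,0.02], squeeze=100)

```text
clock: 43.6
tcp_pos: [0.4835, 0.2384, 0.0098]
eef_rot: [-3.139, -0.092, -0.003]
wrist_force: [-1.4, -0.2, 5.9]
width: 0.145
gripper_force: 98.2
```

>>> carry_out(grip=[240,240,240,240,240,240,240,240,240,240], offset=[[0,0,0.06],[0,0,0.12],[0,0,0.16],[-0.1,0,0.16],[-0.2,0,0.16],[-0.3,0,0.16],[-0.38,0,0.16],[-0.38,0,0.18],[-0.38,0,0.25],[-0.38,0,0.25]], roll=[0,0,0,0,0,0,0,0,0,0])

```text
clock: 44.85
tcp_pos: [0.2943, 0.2396, 0.136]
eef_rot: [-3.135, -0.092, -0.006]
wrist_force: [0.6, 0.4, -3.3]
width: 0.151
gripper_force: 98.3
```

Run:
```python
from h import *
s=arm.get_state(); print(s['tcp_pos'],s['width'],s['gripper_force'],s['wrist_force'],s['joints'][[0,5]].sum())
c=cam('top'); np.save('last_top.npy',c); W=cloud(c)
m=np.all((W>(.30,.17,.10))&(W<(.48,.3,.16)),-1); p=W[m]; print(len(p),p.min(0).round(3),p.max(0).round(3),p.mean(0).round(3))
m=np.all((W>(.32,.09,.07))&(W<(.44,.2,.1)),-1); p=W[m]; print('jar',len(p),cv2.minAreaRect(p[:,:2].astype(np.float32)*1000))
```

```text
[0.29429085 0.23960414 0.13600913] 0.1506719969786339 98.29375147819519 [ 0.60229373  0.43883999 -3.32843883] 1.6289073085869807
358 [0.318 0.214 0.132] [0.412 0.273 0.151] [0.372 0.238 0.142]
jar 415 ((380.9531555175781, 150.96633911132812), (56.074920654296875, 56.98347091674805), 42.036170959472656)
```

>>> carry_out(grip=[240,240,240,240,240,240,240,240,240,240,240,240,240,240,240,240], offset=[[0,0,0.1],[0,-0.1,0.12],[0,-0.2,0.12],[0,-0.29,0.12],[0.06,-0.36,0.12],[0.15,-0.36,0.12],[0.24,-0.36,0.12],[0.32,-0.36,0.12],[0.38,-0.36,0.12],[0.42,-0.36,0.12],[0.46,-0.36,0.12],[0.46,-0.36,0.12],[0.46,-0.36,0.12],[0.46,-0.36,0.12],[0.46,-0.36,0.12],[0.46,-0.36,0.12]], roll=[0,-0.07,-0.14,-0.21,-0.28,-0.35,-0.42,-0.509,-0.509,-0.509,-0.509,-0.509,-0.509,-0.509,-0.509,-0.509])

```text
clock: 46.9
tcp_pos: [0.5226, 0.0579, 0.1935]
eef_rot: [-2.787, 1.45, -0.0]
wrist_force: [-0.0, 1.1, -1.8]
width: 0.146
gripper_force: 98.7
```

```bash
cat > held.py <<'E'
from h import *
c=cam('side'); W=cloud(c); s=arm.get_state(); G=s['tcp_pos'][:2]; print(s['tcp_pos'],s['wrist_force'],s['width'],s['joints'][[0,5]].sum())
a=np.radians(-55);R=np.array([[np.cos(a),-np.sin(a)],[np.sin(a),np.cos(a)]])
m=(W[...,2]>.19)&(W[...,2]<.212); P=np.c_[((W[m][:,:2]-G)@R)*1000,W[m][:,2]]
g=c['image'][m].mean(1)
P=P[(P[:,0]>35)&(P[:,0]<125)&(abs(P[:,1])<45)]
for x in range(40,125,6):
    q=P[abs(P[:,0]-x)<3]; print(x,np.histogram(q[:,1],bins=range(-36,48,6))[0])
print('end',P[abs(P[:,1])<8][:,0].max() if (abs(P[:,1])<8).any() else None)
E
python3 held.py
python3 - <<'E'
from h import *
c=cam('top');W=cloud(c)
m=np.all((W>(.58,-.01,.205))&(W<(.655,.06,.225)),-1);p=W[m];print('loop4',len(p),p.min(0),p.mean(0))
E
```

```text
[0.52263121 0.05786775 0.19346323] [ 0.06454668 -0.06033051 -1.65280642] 0.14725532087672494 0.6111869287126265
40 [0 0 0 3 5 3 5 4 3 0 0 0 0]
46 [ 0  2  5  5  5  1 10  8  0  0  0  0  0]
52 [0 6 8 2 0 0 1 7 0 0 0 0 0]
58 [0 8 4 3 0 0 0 8 1 0 0 0 0]
64 [0 8 6 1 0 0 0 5 3 0 0 0 0]
70 [0 5 8 0 0 0 0 4 4 0 0 0 0]
76 [0 8 6 0 0 0 0 4 2 0 0 0 0]
82 [0 9 4 1 0 0 0 2 4 1 0 0 0]
88 [0 8 5 1 1 0 0 1 7 2 5 0 0]
94 [0 6 8 1 0 0 0 0 3 6 4 1 0]
100 [ 0  0 12  3  2  0  0  0  4  6  1  0  0]
106 [ 0  1 10  5  5  3  2  4  3  5  0  0  0]
112 [0 0 0 7 7 8 5 6 2 1 0 0 0]
118 [0 0 0 0 0 4 5 3 0 0 0 0 0]
124 [0 0 0 0 0 0 0 0 0 0 0 0 0]
end 117.8127422289016
loop4 42 [ 0.59574537 -0.00394516  0.20576126] [0.63649865 0.02714154 0.21779019]
```

>>> carry_out(grip=[240,240,240,240,240,240,240,240,240,240,240,240,240,240,240], offset=[[0.014,0.01,0],[0.028,0.02,0],[0.042,0.03,0],[0.056,0.04,0],[0.069,0.049,0],[0.077,0.055,0],[0.083,0.059,0],[0.084,0.072,0],[0.083,0.086,0],[0.079,0.096,0],[0.074,0.106,0],[0.07,0.113,0],[0.07,0.113,0],[0.07,0.113,0],[0.07,0.113,0]], roll=[0,0,0,0,0,0,0,0,0,0,0,0,0,0,0])

```text
clock: 48.88
tcp_pos: [0.5591, 0.1123, 0.194]
eef_rot: [2.785, -1.45, 0.007]
wrist_force: [5.0, -8.5, -3.3]
width: 0.144
gripper_force: 98.5
```

```bash
python3 held.py
```

```text
[0.55912271 0.11229416 0.19406762] [ 4.1622204  -7.69889673 -3.02045623] 0.15042966443011235 0.6093697560123612
40 [0 0 0 3 5 6 5 1 2 0 0 0 0]
46 [ 0  3  5  5  4  2 12  5  2  0  0  0  0]
52 [1 6 4 4 0 0 3 5 0 0 0 0 0]
58 [0 6 5 1 0 0 0 8 0 0 0 0 0]
64 [0 8 4 1 0 0 0 6 1 0 0 0 0]
70 [0 8 5 0 0 0 0 6 2 0 0 0 0]
76 [0 6 5 1 0 0 0 4 2 0 0 0 0]
82 [0 8 6 1 0 0 0 3 5 1 0 0 0]
88 [1 5 7 2 0 0 0 2 2 2 1 0 0]
94 [ 0  3 10  1  0  3  0  0  0  1  1  1  0]
100 [ 0  3  6  3  2 12  0  0  4  1  0  0  0]
106 [ 0  0  7 10  4  4  2  3  2  3  0  0  0]
112 [0 0 1 4 6 8 6 4 3 2 0 0 0]
118 [0 0 0 0 1 3 3 1 0 0 0 0 0]
124 [0 0 0 0 0 0 0 0 0 0 0 0 0]
end 117.83680492767387
```

The bar shows inside the bowl at hook (98,-3) and the gate is on its closed line. I back off 2 mm, release and retreat.

>>> carry_out(grip=[240,200,170,130,130,130,130,130,130,130,130,130,130,130,130,130], offset=[[0.002,-0.003,0],[0.002,-0.003,0],[0.002,-0.003,0],[0.002,-0.003,0],[0.002,-0.003,0],[0.002,-0.003,0],[0,0,0.03],[0,0,0.08],[0,0,0.14],[-0.1,0,0.14],[-0.2,0,0.14],[-0.3,0,0.14],[-0.4,0,0.2],[-0.4,0,0.2],[-0.4,0,0.2],[-0.4,0,0.2]], roll=[0,0,0,0,0,0,0,0,0,0,0,0,0,0,0,0])

```text
clock: 50.92
tcp_pos: [0.3581, 0.1143, 0.2926]
eef_rot: [2.785, -1.451, -0.001]
wrist_force: [0.2, 0.2, -1.1]
width: 0.489
gripper_force: 0.0
```

>>> carry_out(grip=[130,130,130,130,130,130,130,130,130,130,130,130,130,130,130,130,130,130,130,130], offset=[[0,0,0],[0,0,0],[0,0,0],[0,0,0],[0,0,0],[0,0,0],[0,0,0],[0,0,0],[0,0,0],[0,0,0],[0,0,0],[0,0,0],[0,0,0],[0,0,0],[0,0,0],[0,0,0],[0,0,0],[0,0,0],[0,0,0],[0,0,0]], roll=[0,0,0,0,0,0,0,0,0,0,0,0,0,0,0,0,0,0,0,0])

```text
clock: 53.42
tcp_pos: [0.3577, 0.1143, 0.2933]
eef_rot: [2.787, -1.45, -0.0]
wrist_force: [-0.5, 0.1, 0.8]
width: 0.493
gripper_force: 0.0
```

```bash
python3 chk.py; python3 look.py side f1.png 230 90 490 285
```

```text
53.475 [0.35776046 0.11431669 0.29328488] 0.49252770763059545 0.6110009562798728
lid z range 1063 0.062 0.075
loop 1 177 [ 0.612 -0.326  0.039] [ 0.646 -0.277  0.165]
loop 2 318 [ 0.614 -0.22   0.036] [ 0.632 -0.166  0.165]
loop 3 269 [ 0.618 -0.11   0.035] [ 0.637 -0.056  0.165]
loop 4 192 [ 0.61  -0.02   0.046] [0.634 0.008 0.163]
scale 3.076923076923077
[0.35773874 0.11431827 0.29325734] 0.48909486532773605 [ 0.74241082 -0.0084835  -0.22802404]
```

View pics/f1.png

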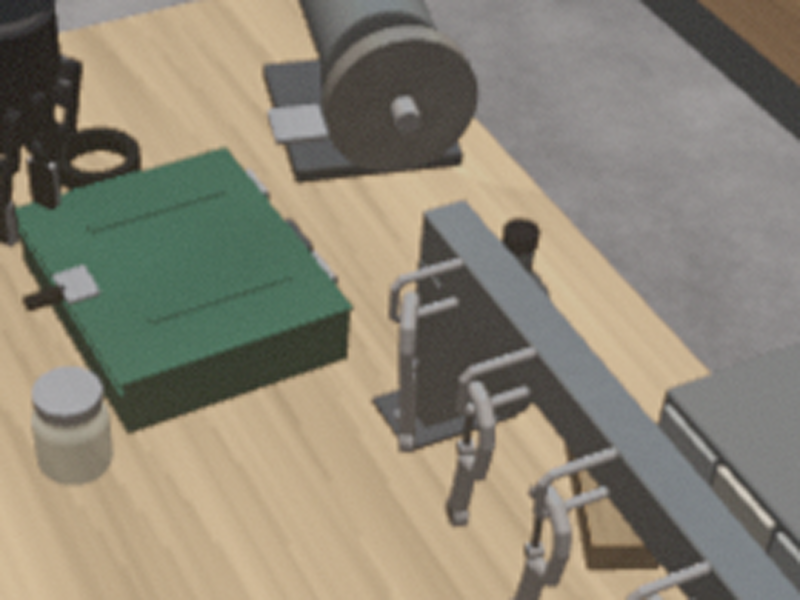

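The lid is shut at crop (180,280). Hooks hang on loops 4, 3 and 2 at (408,370), (475,450) and (550,540), and depth shows the one on loop 1. The jar and bottle are standing. I hand the job in.

```bash
python3 -c "
from bench import arm
print(arm.finish_job())"
```

```text
the job is handed in; nothing more can be done
None
```

I clipped all four snap hooks, each on its own loop, hanging with gates shut as far as the images show; the bin is shut, the bottle and jar are standing (I did not re-check the tin, which the arm never went near), and the job is handed in without a verdict returned.

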